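# Set the grinder's tool rest to the index

## Robot

A 6-joint arm with a two-finger parallel gripper is mounted at the origin on the work surface. World frame = base frame: x ahead of the robot, y to its left, z up, the work surface at z = 0. Lengths are in m, angles in rad, forces in N, time in s.
With the tool pointing down it reaches from about 0.4 to 0.825 m from the base axis. Payload 7 kg.
Tool frame: the origin (TCP) lies at the very end of the fingers, on their centre line; the grasp point (between the pads) lies 19 mm behind it (arm.grasp_offset is the distance from the TCP to the grasp point, in m); z points along the fingers, y is the line along which they close (so a half turn about z gives the same grasp; the last joint's range is limited). The gripper opens to 88 mm and grips with 3 to 60 N. Pads are 19 mm wide; open, the fingers measure 130 mm over their backs; the gripper's body (78 mm by 193 mm) begins 47 mm behind the grasp point.
Start: joints at [1.473, 0.359, 0.012, 0, -1.224, -0.288], TCP at [0.254, 0.625, 0.227] pointing down, gripper open.
Joint ranges: [-3.07, 3.07], [-1.43, 2.12], [-1.02, 1.25], [-3.03, 1.67], [-3.05, -0], [-3.03, 3.03]. Speed limits (rad/s): [2.39, 2.39, 3.01, 3.14, 3.14, 3.14].

## Interface

Orientations are given as [roll, pitch, yaw] about the fixed x, y, z axes, in that order (R = Rz(yaw) Ry(pitch) Rx(roll)).
In Python, from station import get_state, cams, arm, nets gives the robot as it stands.
- The arm moves only by the shell command python3 -m creep 'ROWS' [FORCE]. ROWS is a JSON object of lists of equal length, an entry for each row: "translation": the shift along the world's x, y, z in mm, a list of three; "spin": the turn about the world's z in rad; "gripper": the opening, from 0 (shut) to 1 (fully open). In form: {"translation": [[dx, dy, dz], ...], "spin": [spin, ...], "gripper": [gripper, ...]}. A call has 1 to 8 rows; each row shifts and turns the commanded pose from where the row before left it; what a row does not reach is not made up. A row lasts 1/10 s, in which the tool goes at most 50 mm and 8.59 degrees, less where a joint would pass 70% of its speed; a pose out of reach is approached as far as the arm can. A call is refused whole if a number of a shift passes 50 or a number of a turn 0.15, either way. A call with a gripper value outside its range is refused whole. The fingers move at their own pace and stop on an object; FORCE is the grip in N (left out, the last holds). Time passes only in rows, so rows that do not move let the fingers close. It gives the time, the measured TCP pose, the force, the opening and the grip force at its end, in the units of the state.
- get_state(): the state, without advancing time (a new reading comes with each control period).
- cams.grab_frame(name): name is "scene" or "top" or "wrist"; returns a dict with "img" (420x560x3 uint8, red, green, blue), "mtx" (3x3 intrinsics, pixels), "R" (3x3) and "t" (3): a world point X has camera coordinates R X + t. Camera axes: x right, y down, z forward; pixel columns grow to the right and rows downward; lengths in m; the calibration is good to about 2 mm. A picture is of the moment at which its call begins. There is no depth.
- arm.job_done(): hands the job in; it is judged then, once.
Trained networks look in the newest picture that a camera, given by its name, has taken for a name from the list of things; names that differ only in an ending like _2 or _b are one class to them, and where a whole thing is asked for, a point or a joint stands for the part that bears it (a point fixed in the world has none). Each returns a list of dicts, best first, with "confidence" (0 to 1); they miss things now and then, are a little off and sometimes report something else, mostly with a low value. They report only what shows in the picture. A call takes as long as a camera call.
- nets.search_frame(camera, label): "centre" ([x, y, z] in m, in world coordinates, good to about 4 mm: the middle of the surface that is visible of it).
- nets.pinpoint(camera, label): "centre" ([x, y, z] in m, in world coordinates, good to about 4 mm: a listed point, or the origin of a listed thing).
The state is a dict: "t": time; "q": joint angles; "qd": joint speeds; "joint_efforts": joint torques, N m; "eef_pos": TCP position; "ee_rot": TCP orientation; "force": force on the tool from outside, world axes, zero at the start; "moment": the same for the moment, N m; "width": finger opening in m; "gripper_force": force on a finger pad.
Only numpy, scipy, OpenCV 4.12 (cv2) and the standard library are available. Lean on these libraries where they do the work, as an engineer would, in place of code of your own. Each camera call takes 0.05 s, during which the arm holds its last target. There are 200 camera calls.

## Task

Set the grinder's tool rest: first swing the clamp lever from clamped to fully released, then turn the crank by its upright handle until the carriage's point faces the index's point tip to tip, and then swing the lever back to fully clamped. Move the carriage only by the crank, leave the index where it stands, and do not disturb the loose bushing on the plate or the oil bottle beside it.

Things in the scene. Friction and masses are not known exactly. Their poses are not given: they have to be found in the camera images.
- grinder: wet grinder, fixed to the table: a grey base plate (230 mm along its x, 340 mm along its y, top 30 mm above the table) with, at its +y end, a red housing (from y = 170 to 480 mm, 110 mm tall) and a brown stone wheel (150 mm across, top 205 mm above the table). Origin under the plate, 15 mm to +x of its middle; -x is the side nearest the robot, +y runs along the slide towards the wheel
- carriage: dark steel block 56 x 50 x 26 mm on the slide rail of the base plate, with a tool-rest plate on a post (top 124 mm above the table); it is driven by the crank through a rack and slides along the grinder's y. Origin under its centre
- pointer_tip (a point): end of the small steel point that sticks out of the carriage's far (+x) side, 54 mm above the table. It moves 10 mm towards the wheel (grinder +y) for each radian that the crank is turned anticlockwise seen from above; clockwise backs it off; total travel 95 mm
- mark_tip (a point): end of the aluminium point of the index block (26 mm wide, with a small round screw) that stands on the scale bar at the far edge of the plate and points back at the carriage, 54 mm above the table; its axes are those of the grinder. When aligned, the two points face each other tip to tip, with a 2 mm gap across, at equal grinder y
- crank_pin (a point): top centre of the crank's upright black handle: 14 mm across, standing 45 mm out of the crank disc (96 mm above the table), 34 mm from the crank's axis
- crank_center (a point): centre of the top face of the crank disc (aluminium, 90 mm across, top 51 mm above the table), on its upright axis, near the robot's side of the plate at the end away from the wheel; it stays where it is left, about 2 N at the handle turns it
- crank (a joint): angle of the crank, rad, 0 to 9.5 with stops, growing anticlockwise seen from above; at 0 the handle lies towards the grinder's -x
- clamp (a joint): angle of the clamp lever, rad: 0 = clamped (stop; the lever lies along the slide, pointing to the wheel, grinder +y), 1.5 = fully released (stop; swung anticlockwise seen from above to point to the robot, grinder -x). It stays where it is left; about 2 N at its end swings it
- lever_pivot (a point): on the upright axis of the clamp lever, top of its hub, 59 mm above the table
- lever_grip (a point): top centre of the upright round black grip at the lever's end: 18 mm across, 40 mm tall (46 to 86 mm above the table), 70 mm from the pivot
- oil_bottle: white oil bottle 38 mm wide, 85 mm tall, standing on the table off the crank end of the base plate; origin under its centre (leave alone)
- bushing: loose steel bushing (ring) 32 mm across, 20 mm tall, lying on the base plate between the crank, the lever and the slide rail; origin under its centre (leave alone)

How it is judged:
On the way, in this order (a step that is already met when the one before it is completed fails the run):
1. the clamp lever is released (past 1.2 rad) while the carriage still stands where it was (within 2 mm) (value of joint clamp above 1.2 rad and distance of pointer_tip from where it was at the start of the episode below 0.002 m), for 0.1 s.
2. with the lever released, the two points are aligned along the slide to within 2 mm and stay so (y of pointer_tip in the frame of mark_tip between -0.002 and 0.002 m and value of joint clamp above 1 rad), for 0.4 s.
3. the lever is clamped again (below 0.15 rad) (value of joint clamp below 0.15 rad), for 0.2 s.
At the end, for the whole second after the job is handed in: The carriage's point stands at rest within 2 mm of the index's point along the slide, the clamp lever is clamped (below 0.15 rad), and the index is where it was (within 2 mm) (y of pointer_tip in the frame of mark_tip between -0.002 and 0.002 m and value of joint clamp below 0.15 rad and linear speed of carriage below 0.003 m/s and distance of mark_tip from where it was at the start of the episode below 0.002 m); the robot touches nothing.
It fails at once if the carriage is pushed directly by the robot (over 2 N) (contact force between any of the fingers, the arm and carriage above 2 N).
It fails at once if the index is moved by more than 2 mm (distance of mark_tip from where it was at the start of the episode above 0.002 m).
It fails at once if the bushing or the oil bottle is moved by more than 20 mm (distance of any of oil_bottle, bushing from where it was at the start of the episode above 0.02 m).
It also fails if it takes over 66 s, if anything falls off the work surface, if the arm or the gripper's body presses on something with over 40 N, if the wrist force passes 120 N, or if a joint passes its speed limit or range.

## Working session

There is one attempt and no reset: what is moved stays moved. The work goes in short steps, Python scripts to look and compute and a shell command to move; the robot and the scene stay as the last step left them, time stands still between calls to the robot, and variables do not carry over. Pictures are saved under pics/ and viewed, at most 11 in all, crops included, and the job is handed in when it is done.

```bash
mkdir -p pics
cat > h.py <<'E'
from station import get_state, cams, arm, nets
import numpy as np, cv2
def shot(c,f=None):
    r=cams.grab_frame(c)
    if f: cv2.imwrite('pics/'+f,r['img'][:,:,::-1])
    return r
def proj(r,X):
    p=r['mtx']@(r['R']@np.array(X)+r['t']); return p[:2]/p[2]
def onz(r,uv,z):
    d=r['R'].T@np.linalg.inv(r['mtx'])@np.array([uv[0],uv[1],1.]); o=-r['R'].T@r['t']
    return o+d*(z-o[2])/d[2]
E
python3 - <<'E'
from h import *
s=get_state(); print(s['t'],s['eef_pos'],s['ee_rot'],s['width'])
for c in ['top','scene']:
    r=shot(c,c+'0.png')
    print(c, (-r['R'].T@r['t']).round(3))
    for l in ['grinder','carriage','pointer_tip','mark_tip','crank_pin','crank_center','lever_pivot','lever_grip','oil_bottle','bushing']:
        for d in nets.pinpoint(c,l)[:2]:
            print(l,np.round(d['centre'],4),round(d['confidence'],2),proj(r,d['centre']).round(0))
print(get_state()['t'])
E
```

```text
0.0 [0.25383159 0.62491969 0.22561535] [ 3.13991789e+00 -1.37380696e-04 -3.85924278e-01] 0.08743978657805099
top [ 0.466 -0.029  0.813]
grinder [ 0.578   0.0324 -0.002 ] 0.67 [246. 222.]
carriage [ 0.6021 -0.0227  0.0397] 0.95 [277. 205.]
pointer_tip [ 0.6522 -0.0087  0.0565] 0.65 [269. 174.]
mark_tip [0.6444 0.0591 0.0513] 0.57 [228. 179.]
crank_pin [ 0.4743 -0.1079  0.0969] 0.68 [333. 280.]
crank_center [ 0.5113 -0.0932  0.0519] 0.6 [320. 258.]
lever_pivot [0.4922 0.0692 0.0619] 0.65 [220. 270.]
lever_pivot [ 0.52   -0.2057  0.0006] 0.55 [382. 254.]
lever_grip [ 0.5123 -0.0936  0.047 ] 0.75 [320. 258.]
lever_grip [0.4785 0.1405 0.0874] 0.71 [172. 279.]
oil_bottle [ 0.5209 -0.2114  0.0025] 0.82 [386. 254.]
bushing [ 0.5316 -0.0029  0.033 ] 0.73 [266. 247.]
scene [ 1.054 -0.149  0.626]
grinder [0.5757 0.0285 0.0032] 0.9 [309. 226.]
carriage [ 0.6102 -0.0185  0.0457] 0.85 [289. 231.]
pointer_tip [ 0.6553 -0.006   0.055 ] 0.8 [304. 248.]
mark_tip [0.6407 0.0554 0.051 ] 0.77 [338. 235.]
mark_tip [ 0.6057 -0.0196  0.0446] 0.46 [288. 230.]
crank_center [ 0.5056 -0.0919  0.0527] 0.94 [234. 193.]
lever_pivot [0.4895 0.0734 0.0611] 0.84 [320. 167.]
lever_grip [0.478  0.1344 0.0894] 0.61 [351. 145.]
oil_bottle [ 0.5181 -0.2047 -0.004 ] 0.83 [176. 230.]
bushing [0.5298 0.0014 0.0275] 0.64 [288. 202.]
bushing [ 0.6522 -0.0041  0.054 ] 0.52 [305. 246.]
1.1
```

View pics/top0.png

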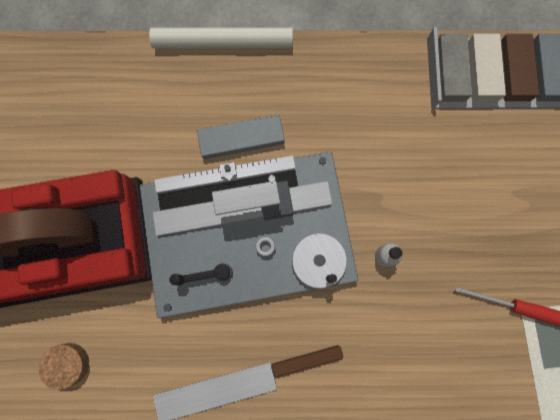

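View pics/scene0.png

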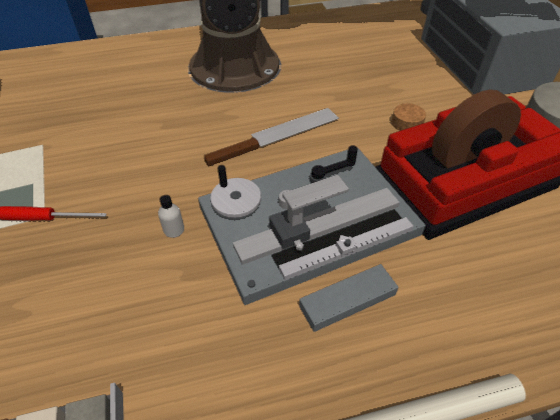

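The top view shows the lever running from hub (222,271) to grip (177,280), the crank disc at (320,260) with its pin at (331,279), the bushing at (265,247), and the oil bottle at (390,255). The carriage point is near (271,179) and the index near (228,172). The scene view agrees, and the nets' points match both pictures. The grinder's yaw is about 0.17. Next I fly over the lever, gaining height on the way.

```bash
python3 -m creep '{"translation":[[10,-30,10],[10,-30,10],[10,-30,10],[10,-30,10],[10,-30,10],[10,-30,10],[10,-30,10],[10,-30,10]],"spin":[-0.06,-0.06,-0.06,-0.06,-0.06,-0.06,-0.06,-0.06],"gripper":[1,1,1,1,1,1,1,1]}'
python3 -m creep '{"translation":[[18,-31,0],[18,-31,0],[18,-31,0],[18,-31,0],[18,-31,0],[18,-31,0],[18,-31,0],[18,-31,0]],"spin":[-0.065,-0.065,-0.065,-0.065,-0.065,-0.065,-0.065,-0.065],"gripper":[1,1,1,1,1,1,1,1]}'
python3 - <<'E'
from h import *
s=get_state(); print(s['t'],s['eef_pos'],s['ee_rot'],s['q'])
r=shot('wrist','w1.png'); print((-r['R'].T@r['t']).round(3))
for l in ['lever_pivot','lever_grip','crank_pin','crank_center','pointer_tip','mark_tip','bushing']:
  for d in nets.pinpoint('wrist',l)[:1]: print(l,np.round(d['centre'],4),round(d['confidence'],2),proj(r,d['centre']).round(0))
E
```

```text
t: 1.9
eef_pos: [0.3342, 0.3841, 0.3072]
ee_rot: [-3.141, 0.0, -0.868]
force: [-1.0, -0.2, 0.1]
width: 0.0875
gripper_force: 0.0
t: 2.7
eef_pos: [0.4785, 0.136, 0.3069]
ee_rot: [-3.141, 0.0, -1.388]
force: [0.2, 0.2, 0.5]
width: 0.0875
gripper_force: 0.0
2.7 [0.47852211 0.1359945  0.30692275] [-3.14083107e+00  4.09489457e-04 -1.38833401e+00] [ 6.72697550e-01  1.60676778e-02 -2.35405807e-01 -2.77000713e-06
 -1.31845816e+00 -4.90234695e-01]
[0.49  0.069 0.466]
lever_pivot [0.4979 0.0669 0.0587] 0.62 [271. 108.]
lever_grip [0.4776 0.1375 0.0812] 0.98 [278. 180.]
mark_tip [0.6421 0.0523 0.0506] 0.85 [137.  68.]
bushing [ 5.326e-01 -4.000e-04  2.910e-02] 0.55 [251.  38.]
```

View pics/w1.png

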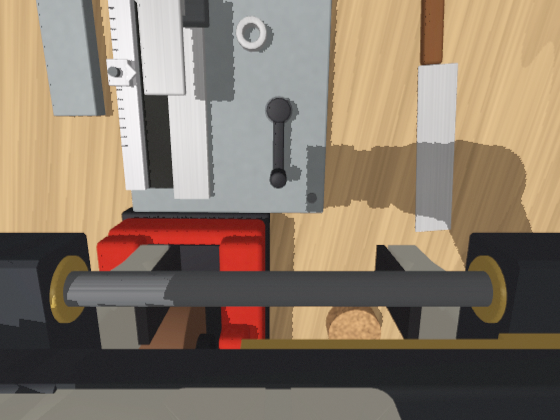

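The wrist view shows the lever grip top at (278,180), the hub at (279,109), the bushing at (251,33), and the index with its tip near (134,72). The lever is vertical in the image, so the grinder's yaw is about 0.18. Next I triangulate from the top and wrist views.

```bash
cat >> h.py <<'E'
def tri(rs,uvs):
    A=[];b=[]
    for r,uv in zip(rs,uvs):
        P=r['mtx']@np.c_[r['R'],r['t']]
        for k in (0,1):
            v=uv[k]*P[2]-P[k]; A.append(v[:3]); b.append(-v[3])
    return np.linalg.lstsq(np.array(A),np.array(b),rcond=None)[0]
E
python3 - <<'E'
from h import *
t=shot('top','top1.png'); w=shot('wrist')
print('grip',tri([t,w],[(177,280),(278,179)]),onz(w,(278,179),.086),onz(t,(177,280),.086))
print('hub',tri([t,w],[(222,271),(279,109)]),onz(w,(279,109),.059),onz(t,(222,271),.059))
print('pin',onz(t,(331.5,279),.096),'cc',onz(t,(319.5,260),.051))
for c in('top','wrist'):
  for l in('lever_grip','lever_pivot','crank_center','crank_pin'):
    for d in nets.pinpoint(c,l)[:1]: print(c,l,np.round(d['centre'],4),round(d['confidence'],2))
E
```

```text
grip [0.47651926 0.14438721 0.03654085] [0.47671023 0.13727616 0.086     ] [0.47668768 0.13243354 0.086     ]
hub [0.49020812 0.06836597 0.04690647] [0.48848945 0.06885079 0.059     ] [0.4909325  0.06654379 0.059     ]
pin [ 0.47646906 -0.10578584  0.096     ] cc [ 0.50801247 -0.09165064  0.051     ]
top lever_grip [0.4762 0.1377 0.0852] 0.71
top lever_pivot [0.4916 0.0674 0.0575] 0.89
top crank_center [ 0.5107 -0.0935  0.049 ] 0.85
top crank_pin [ 0.4743 -0.1054  0.0973] 0.58
wrist lever_grip [5.695e-01 2.990e-02 1.000e-04] 0.65
wrist lever_pivot [0.4962 0.0715 0.0595] 0.95
wrist crank_pin [0.6466 0.0571 0.0514] 0.72
```

```bash
python3 -m creep '{"translation":[[-1,1,-40],[0,0,-40],[0,0,-40],[0,0,-40],[0,0,-35],[0,0,-30],[0,0,-20],[0,0,0]],"spin":[0,0,0,0,0,0,0,0],"gripper":[1,0.6,0.5,0.5,0.5,0.5,0.5,0.5]}' 15
python3 -m creep '{"translation":[[0,0,0],[0,0,0],[0,0,0],[0,0,0],[0,0,0],[0,0,0]],"spin":[0,0,0,0,0,0],"gripper":[0,0,0,0,0,0]}' 15
```

```text
t: 4.4
eef_pos: [0.4754, 0.1372, 0.059]
ee_rot: [3.137, -0.002, -1.386]
force: [-0.9, -0.5, 0.9]
width: 0.0446
gripper_force: 0.0
t: 5.0
eef_pos: [0.4776, 0.1388, 0.0625]
ee_rot: [-3.14, 0.001, -1.385]
force: [-2.3, 1.4, 6.4]
width: 0.0174
gripper_force: 15.0
```

Gripped the lever: width is 17.4 mm, against an 18 mm grip. Next I compute the arc rows.

Run:
```python
import numpy as np
a=1.752+np.linspace(0,1.45,11)
P=70*np.c_[np.cos(a),np.sin(a)]
print(np.diff(np.round(P,1),axis=0).round(1).tolist())
```

```text
[[-9.8, -2.6], [-9.4, -3.9], [-8.7, -5.3], [-7.8, -6.4], [-6.8, -7.5], [-5.7, -8.4], [-4.3, -9.2], [-3.1, -9.7], [-1.5, -10.0], [-0.2, -10.1]]
```

```bash
python3 -m creep '{"translation":[[-9.8,-2.6,0],[-9.4,-3.9,0],[-8.7,-5.3,0],[-7.8,-6.4,0],[-6.8,-7.5,0]],"spin":[0.145,0.145,0.145,0.145,0.145],"gripper":[0,0,0,0,0]}' 15
python3 -m creep '{"translation":[[-5.7,-8.4,0],[-4.3,-9.2,0],[-3.1,-9.7,0],[-1.5,-10,0],[-0.2,-10.1,0],[0,0,0],[0,0,0],[0,0,0]],"spin":[0.145,0.145,0.145,0.145,0.145,0,0,0],"gripper":[0,0,0,0,0,0,0,0]}' 15
python3 - <<'E'
from h import *
t=shot('top','top2.png')
for l in('lever_grip','lever_pivot','pointer_tip','mark_tip'):
    for d in nets.pinpoint('top',l)[:1]: print(l,np.round(d['centre'],4),round(d['confidence'],2))
print(get_state()['eef_pos'],get_state()['ee_rot'])
E
```

```text
t: 5.5
eef_pos: [0.4348, 0.1132, 0.0624]
ee_rot: [-3.139, -0.0, -0.655]
force: [-0.7, -0.1, 6.7]
width: 0.0174
gripper_force: 15.0
t: 6.3
eef_pos: [0.4194, 0.0647, 0.0623]
ee_rot: [3.141, 0.0, 0.064]
force: [-4.4, -2.1, 13.3]
width: 0.0179
gripper_force: 15.0
lever_grip [ 0.5189 -0.2042  0.0024] 0.15
lever_pivot [0.4914 0.0687 0.0598] 0.88
pointer_tip [ 0.6556 -0.0092  0.0557] 0.8
mark_tip [ 0.4754 -0.103   0.0947] 0.64
[0.41938427 0.06474081 0.06232558] [3.14092218e+00 3.42341518e-04 6.43678665e-02]
```

```bash
python3 -m creep '{"translation":[[0,0,0],[0,0,0],[0,0,0],[0,0,30],[0,0,40],[0,-10,40],[5,-30,30],[10,-40,20]],"spin":[0,0,0,0,0,0,0.06,0.06],"gripper":[0.5,0.5,0.5,0.5,0.5,0.5,0.5,0.5]}' 15
python3 -m creep '{"translation":[[20,-40,20],[20,-40,0],[0,0,0],[0,0,0]],"spin":[0,0,0,0],"gripper":[0.5,0.5,0.5,0.5]}' 15
python3 - <<'E'
from h import *
t=shot('top','top3.png')
print('top'); P=['lever_grip','crank_center','crank_pin','pointer_tip','mark_tip']
for l in P:
    for d in nets.pinpoint('top',l)[:1]: print(l,np.round(d['centre'],4),round(d['confidence'],2),proj(t,d['centre']).round())
r=shot('wrist','w3.png');print('wrist')
for l in P:
    for d in nets.pinpoint('wrist',l)[:1]: print(l,np.round(d['centre'],4),round(d['confidence'],2),proj(r,d['centre']).round(1))
E
```

```text
t: 7.35
eef_pos: [0.4354, -0.0146, 0.2244]
ee_rot: [-3.141, -0.004, 0.19]
force: [0.6, 0.3, -0.3]
width: 0.0436
gripper_force: 0.0
t: 7.75
eef_pos: [0.4744, -0.0958, 0.2408]
ee_rot: [-3.141, 0.001, 0.181]
force: [-0.1, 1.0, 0.8]
width: 0.044
gripper_force: 0.0
top
pointer_tip [ 0.6562 -0.009   0.0557] 0.87 [269. 172.]
mark_tip [0.6457 0.0586 0.0511] 0.69 [229. 178.]
wrist
lever_grip [0.4172 0.0671 0.0818] 0.62 [ 86.  219.8]
crank_center [ 0.5079 -0.0924  0.0528] 0.79 [281.9 148.4]
crank_pin [ 0.4795 -0.1059  0.0964] 0.82 [292.1 190.6]
```

View pics/w3.png

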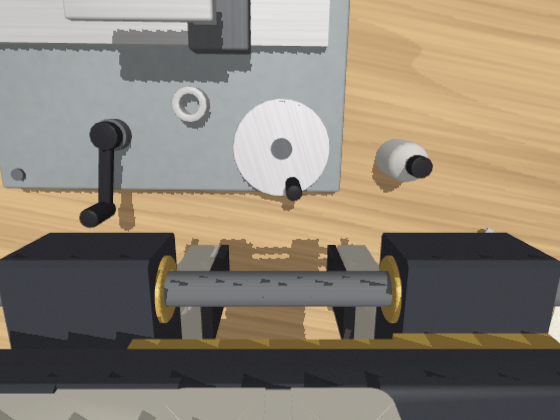

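The wrist view shows the lever released, with its hub at (107,135) and grip at (96,215). The crank disc is centred at (281.5,148), the pin top is at about (293,192), and the bushing at (190,104) is undisturbed.

Run:
```python
from h import *
r=shot('wrist'); t=shot('top')
g=cv2.cvtColor(r['img'],cv2.COLOR_RGB2GRAY)
m=((g>150)).astype(np.uint8); m[:, :225]=0; m[:,340:]=0; m[:95]=0; m[200:]=0
n,lab,st,ce=cv2.connectedComponentsWithStats(m); k=1+np.argmax(st[1:,4])
c=max(cv2.findContours((lab==k).astype(np.uint8),0,2)[0],key=len)
e=cv2.fitEllipse(cv2.convexHull(c)); print('ell',e)
cc=onz(r,e[0],.051); print('cc',cc,'r',np.linalg.norm(onz(r,(e[0][0]+e[1][0]/2,e[0][1]),.051)-cc))
d=((g<45)).astype(np.uint8); print('dark bbox',[(a.min(),a.max()) for a in np.where(d[176:205,280:308])])
for uv in [(293,190),(293,192),(293,194)]:
  p=onz(r,uv,.096); print(uv,p,np.linalg.norm((p-cc)[:2]))
print('tri pin',tri([t,r],[(331.5,279),(293,192)]),'tri cc',tri([t,r],[(319.5,260),e[0]]))
```

```text
ell ((305.898681640625, 145.4492950439453), (106.20567321777344, 331.78912353515625), 93.19800567626953)
cc [ 0.51463327 -0.11438754  0.051     ] r 0.048961017808123425
dark bbox [(np.int64(2), np.int64(23)), (np.int64(5), np.int64(20))]
(293, 190) [ 0.4802023  -0.10723338  0.096     ] 0.035166377213770444
(293, 192) [ 0.4785427  -0.10755951  0.096     ] 0.03673080238323553
(293, 194) [ 0.47687855 -0.10788653  0.096     ] 0.03831034431233001
tri pin [ 0.47656106 -0.10748926  0.08556471] tri cc [ 0.51097269 -0.10424485  0.00850612]
```

```bash
python3 -m creep '{"translation":[[4,-11,0],[0,0,-40],[0,0,-40],[0,0,-40],[0,0,-33],[0,0,-20],[0,0,0]],"spin":[0,0,0,0,0,0,0],"gripper":[0.5,0.5,0.5,0.5,0.5,0.5,0.5]}' 10
python3 -m creep '{"translation":[[0,0,0],[0,0,0],[0,0,0],[0,0,0],[0,0,0]],"spin":[0,0,0,0,0],"gripper":[0,0,0,0,0]}' 10
python3 - <<'E'
import numpy as np
from h import *
s=get_state(); p=s['eef_pos']; print(p,s['force'])
c=np.array([.5085,-.092]); print(np.linalg.norm(p[:2]-c))
a=.18+np.pi+.266+.22*np.arange(0,31)
P=34*np.c_[np.cos(a),np.sin(a)]
D=np.diff(np.round(P,1),axis=0).round(1)
for i in range(0,30,8): print([[x,y,0] for x,y in D[i:i+8].tolist()])
E
```

```text
t: 9.15
eef_pos: [0.4768, -0.1065, 0.0658]
ee_rot: [-3.141, 0.006, 0.183]
force: [0.6, 0.2, 0.8]
width: 0.044
gripper_force: 0.0
t: 9.65
eef_pos: [0.4791, -0.1058, 0.0694]
ee_rot: [3.141, -0.001, 0.185]
force: [-1.4, 0.1, 4.7]
width: 0.0138
gripper_force: 10.0
[ 0.47909778 -0.10583964  0.06943967] [-1.40762405  0.05043964  4.67174606]
0.03249655326445435
[[4.0, -6.3, 0], [5.2, -5.3, 0], [6.3, -4.1, 0], [7.0, -2.6, 0], [7.4, -1.0, 0], [7.4, 0.6, 0], [7.1, 2.3, 0], [6.5, 3.7, 0]]
[[5.5, 5.1, 0], [4.2, 6.1, 0], [2.8, 6.9, 0], [1.2, 7.4, 0], [-0.4, 7.5, 0], [-2.0, 7.2, 0], [-3.5, 6.5, 0], [-4.9, 5.7, 0]]
[[-6.0, 4.4, 0], [-6.8, 3.0, 0], [-7.4, 1.5, 0], [-7.4, -0.2, 0], [-7.3, -1.8, 0], [-6.7, -3.3, 0], [-5.7, -4.8, 0], [-4.7, -5.8, 0]]
[[-3.2, -6.8, 0], [-1.7, -7.2, 0], [0.0, -7.5, 0], [1.6, -7.3, 0], [3.1, -6.8, 0], [4.5, -5.9, 0]]
```

```bash
python3 -m creep '{"translation":[[4,-6.3,0],[5.2,-5.3,0],[6.3,-4.1,0],[7,-2.6,0]],"spin":[0,0,0,0],"gripper":[0,0,0,0]}' 10
python3 -m creep '{"translation":[[0,0,0]],"spin":[0],"gripper":[0]}' 10
```

```text
t: 10.05
eef_pos: [0.5001, -0.1239, 0.0687]
ee_rot: [-3.141, 0.002, 0.184]
force: [-5.4, 5.3, 6.3]
width: 0.0137
gripper_force: 10.0
t: 10.15
eef_pos: [0.5013, -0.1241, 0.0687]
ee_rot: [-3.141, 0.0, 0.184]
force: [-1.8, 0.5, 2.4]
width: 0.0136
gripper_force: 10.0
```

```bash
python3 -m creep '{"translation":[[7.4,-1,0],[7.4,0.6,0],[7.1,2.3,0],[6.5,3.7,0],[5.5,5.1,0],[4.2,6.1,0],[2.8,6.9,0],[0,0,0]],"spin":[0,0,0,0,0,0,0,0],"gripper":[0,0,0,0,0,0,0,0]}' 10
python3 - <<'E'
from h import *
t=shot('top'); s=get_state();print(s['eef_pos'],s['force'])
for l in ('pointer_tip','mark_tip'):
    for d in nets.pinpoint('top',l)[:1]: print(l,np.round(d['centre'],4),round(d['confidence'],2))
E
```

```text
t: 10.95
eef_pos: [0.5462, -0.1006, 0.0692]
ee_rot: [3.139, -0.007, 0.186]
force: [11.3, -6.4, -9.5]
width: 0.0135
gripper_force: 10.0
[ 0.54618581 -0.1006293   0.06922627] [12.24117619 -7.38086976 -9.85366119]
```

```bash
python3 -m creep '{"translation":[[3,-1.5,0],[0,0,0]],"spin":[0,0],"gripper":[0,0]}' 10
python3 -m creep '{"translation":[[1,-1,0],[0,0,0]],"spin":[0,0],"gripper":[0,0]}' 10
python3 - <<'E'
from h import *
t=shot('top','top4.png');w=shot('wrist','w4.png')
for c in('top','wrist'):
  for l in ('pointer_tip','mark_tip','carriage','crank_center'):
    for d in nets.pinpoint(c,l)[:1]: print(c,l,np.round(d['centre'],4),round(d['confidence'],2))
cv2.imwrite('pics/c4.png',np.hstack([t['img'],w['img']])[:,:,::-1][::1]) if 0 else cv2.imwrite('pics/c4.png',cv2.resize(np.vstack([t['img'][120:330,130:410],w['img'][:210,140:420]]),None,fx=1.4,fy=1.4)[:,:,::-1])
E
```

```text
t: 11.3
eef_pos: [0.546, -0.1017, 0.069]
ee_rot: [3.142, -0.002, 0.184]
force: [1.7, 0.7, 1.3]
width: 0.0139
gripper_force: 10.0
t: 11.5
eef_pos: [0.5459, -0.1024, 0.0689]
ee_rot: [-3.141, -0.0, 0.184]
force: [-1.7, 3.9, 5.6]
width: 0.0136
gripper_force: 10.0
top pointer_tip [ 0.5088 -0.0926  0.0478] 0.37
top crank_center [ 0.5101 -0.0914  0.0503] 0.61
wrist mark_tip [0.5342 0.0008 0.0316] 0.74
wrist carriage [0.604  0.0055 0.0397] 0.57
wrist crank_center [ 0.5401 -0.1035  0.0946] 0.33
```

View pics/c4.png

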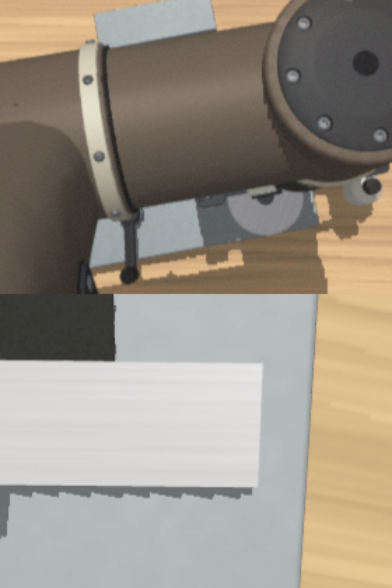

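Run:
```python
import numpy as np
a=-.263+.22*np.arange(0,19)
P=34*np.c_[np.cos(a),np.sin(a)]
D=np.diff(np.round(P,1),axis=0).round(1)
for i in range(0,18,7): print([[x,y,0] for x,y in D[i:i+7].tolist()])
```

```text
[[1.2, 7.3, 0], [-0.5, 7.5, 0], [-2.1, 7.1, 0], [-3.7, 6.6, 0], [-4.9, 5.5, 0], [-6.1, 4.4, 0], [-6.9, 2.9, 0]]
[[-7.3, 1.4, 0], [-7.5, -0.3, 0], [-7.2, -1.9, 0], [-6.6, -3.4, 0], [-5.7, -4.8, 0], [-4.6, -5.9, 0], [-3.1, -6.8, 0]]
[[-1.6, -7.3, 0], [0.0, -7.4, 0], [1.7, -7.3, 0], [3.2, -6.7, 0]]
```

```bash
python3 -m creep '{"translation":[[1.2,7.8,0],[-0.5,7.5,0],[-2.1,7.1,0],[-3.7,6.6,0],[-4.9,5.5,0],[0,0,0]],"spin":[0,0,0,0,0,0],"gripper":[0,0,0,0,0,0]}' 10
```

```text
t: 12.6
eef_pos: [0.5375, -0.0678, 0.0694]
ee_rot: [3.141, -0.003, 0.185]
force: [2.8, 1.9, 4.5]
width: 0.0135
gripper_force: 10.0
```

```bash
python3 -m creep '{"translation":[[-6.1,4.4,0],[-6.9,2.9,0],[-7.3,1.4,0],[-7.5,-0.3,0],[-7.2,-1.9,0],[0,0,0]],"spin":[0,0,0,0,0,0],"gripper":[0,0,0,0,0,0]}' 10
```

```text
t: 13.2
eef_pos: [0.5022, -0.059, 0.0693]
ee_rot: [-3.138, -0.004, 0.184]
force: [-3.2, 20.5, 7.0]
width: 0.0166
gripper_force: 10.0
```

```bash
python3 -m creep '{"translation":[[0,2,0],[0,0,0]],"spin":[0,0],"gripper":[0,0]}' 10
```

```text
t: 13.4
eef_pos: [0.502, -0.0576, 0.0693]
ee_rot: [-3.139, -0.003, 0.185]
force: [-2.8, 16.0, 9.5]
width: 0.0139
gripper_force: 10.0
```

```bash
python3 -m creep '{"translation":[[-0.5,2,0],[0,0,0]],"spin":[0,0],"gripper":[0,0]}' 10
```

```text
t: 13.6
eef_pos: [0.5017, -0.0574, 0.0693]
ee_rot: [3.142, -0.002, 0.185]
force: [1.7, 3.7, 7.1]
width: 0.0138
gripper_force: 10.0
```

```bash
python3 -m creep '{"translation":[[0,0,0],[0,0,0],[0,0,0],[0,0,30],[0,0,40],[-10,0,40],[-20,0,40],[0,0,0]],"spin":[0,0,0,0,0,0,0,0],"gripper":[0.5,0.5,0.5,0.5,0.5,0.5,0.5,0.5]}' 10
python3 - <<'E'
from h import *
w=shot('wrist','w5.png')
for l in ('pointer_tip','mark_tip','carriage','crank_center','crank_pin'):
    for d in nets.pinpoint('wrist',l)[:1]: print(l,np.round(d['centre'],4),round(d['confidence'],2),proj(w,d['centre']).round(1))
E
```

```text
t: 14.4
eef_pos: [0.4714, -0.058, 0.2238]
ee_rot: [3.141, -0.008, 0.185]
force: [0.4, 0.5, 0.3]
width: 0.0438
gripper_force: 0.0
carriage [0.602  0.0223 0.0395] 0.71 [210.8  18.2]
crank_center [ 0.5089 -0.093   0.0547] 0.91 [324.  155.1]
crank_pin [ 0.507  -0.0562  0.0952] 0.61 [282.7 154.3]
```

View pics/w5.png

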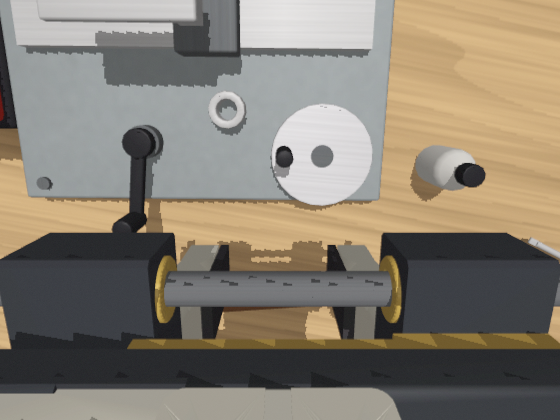

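The wrist view shows the disc centred at (322,155) and the pin top at (284,157), on the +y side. The lever is still released and the bushing is in place. Next I move to look at the two points.

```bash
python3 - <<'E'
from h import *
w=shot('wrist')
c=onz(w,(322,155),.051);p=onz(w,(284.5,157),.096); d=p-c
print(c,p,np.linalg.norm(d[:2]),'crank',(np.arctan2(d[1],d[0])-np.pi-.18)%(2*np.pi))
E
python3 -m creep '{"translation":[[20,10,20],[20,10,20],[20,10,0],[20,10,0],[0,10,0],[0,0,0],[0,0,0]],"spin":[0,0,0,0,0,0,0],"gripper":[0.5,0.5,0.5,0.5,0.5,0.5,0.5]}' 10
python3 - <<'E'
from h import *
w=shot('wrist','w6.png')
for l in ('pointer_tip','mark_tip','carriage'):
    for d in nets.pinpoint('wrist',l)[:1]: print(l,np.round(d['centre'],4),round(d['confidence'],2),proj(w,d['centre']).round(1))
E
```

```text
[ 0.50578119 -0.0912148   0.051     ] [ 0.50343855 -0.05793401  0.096     ] 0.03336313490525827 crank 4.6026635156161175
t: 15.45
eef_pos: [0.55, -0.0079, 0.2578]
ee_rot: [3.141, 0.002, 0.185]
force: [-0.5, -0.4, -0.0]
width: 0.0437
gripper_force: 0.0
pointer_tip [0.6452 0.0335 0.0517] 0.59 [251.2  71.3]
mark_tip [0.6446 0.053  0.0567] 0.8 [229.4  67.3]
carriage [0.601  0.0227 0.039 ] 0.61 [255.6 121.7]
```

View pics/w6.png

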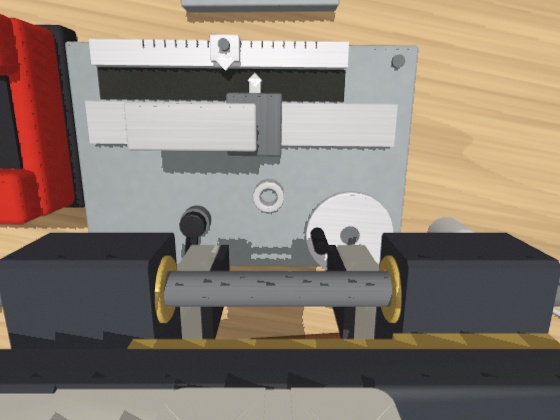

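The wrist view shows the carriage point at (255,73) and the index point at (225,69); the bushing at (268,196) has not moved.

Run:
```python
from h import *
w=shot('wrist')
a=onz(w,(255,73),.054);b=onz(w,(225,69),.054)
# grinder direction from scale bar top edge / plate edge
e1=onz(w,(91,64.5),.04);e2=onz(w,(347,66.5),.04); d=e1-e2
print(a,b,'yaw',np.arctan2(-d[0],d[1]))
for y in(.17,.18,.19): print(y,(b-a)[:2]@[-np.sin(y),np.cos(y)])
cv2.imwrite('pics/c6.png',cv2.resize(w['img'][20:170,80:280],None,fx=4,fy=4,interpolation=cv2.INTER_CUBIC)[:,:,::-1])
```

```text
[0.6449842  0.02954291 0.054     ] [0.64340406 0.0570592  0.054     ] yaw 0.1755510384670547
0.17 0.027386965386826785
0.18 0.02735461756567266
0.19 0.027319534305557402
```

View pics/c6.png

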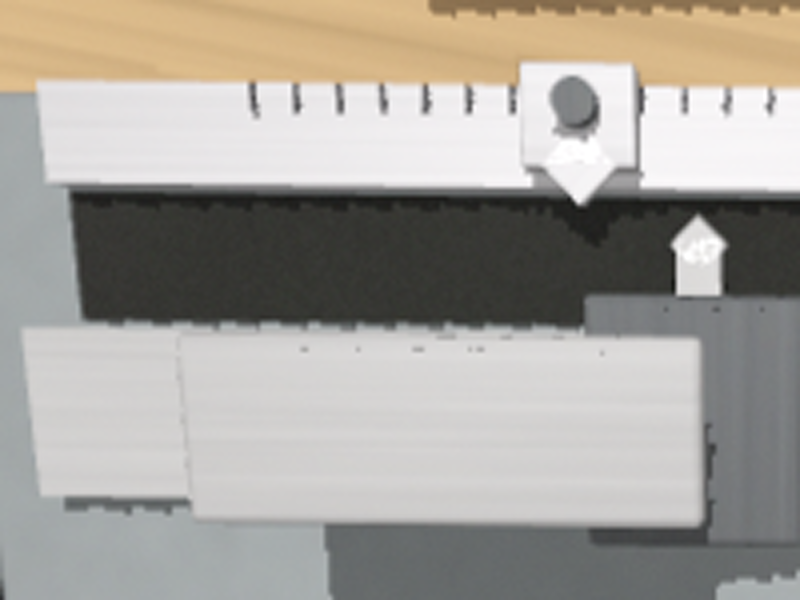

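```bash
python3 -m creep '{"translation":[[-22.7,-24.7,0],[-22.8,-24.7,0],[0,0,-40],[0,0,-40],[0,0,-40],[0,0,-40],[0,0,-28],[0,0,0]],"spin":[0,0,0,0,0,0,0,0],"gripper":[0.5,0.5,0.5,0.5,0.5,0.5,0.5,0.5]}' 10
python3 -m creep '{"translation":[[0,0,0],[0,0,0],[0,0,0],[0,0,0],[0,0,0]],"spin":[0,0,0,0,0],"gripper":[0,0,0,0,0]}' 10
python3 - <<'E'
import numpy as np
a=1.641+.2*np.arange(0,13)
P=34*np.c_[np.cos(a),np.sin(a)]
D=np.diff(np.round(P,1),axis=0).round(1)
for i in range(0,12,6): print([[x,y,0] for x,y in D[i:i+6].tolist()])
E
```

```text
t: 16.5
eef_pos: [0.5022, -0.058, 0.0674]
ee_rot: [3.142, 0.007, 0.183]
force: [-0.1, -0.9, 0.3]
width: 0.0438
gripper_force: 0.0
t: 17.0
eef_pos: [0.5057, -0.0566, 0.0716]
ee_rot: [-3.141, -0.002, 0.184]
force: [-1.3, 3.0, 5.3]
width: 0.0134
gripper_force: 10.0
[[-6.7, -1.1, 0], [-6.3, -2.5, 0], [-5.7, -3.7, 0], [-4.9, -4.7, 0], [-3.8, -5.6, 0], [-2.7, -6.2, 0]]
[[-1.3, -6.7, 0], [0.0, -6.8, 0], [1.3, -6.6, 0], [2.7, -6.3, 0], [3.8, -5.6, 0], [4.8, -4.7, 0]]
```

```bash
python3 -m creep '{"translation":[[-6.7,-1.1,0],[-6.3,-2.5,0],[-5.7,-3.7,0],[-4.9,-4.7,0],[-3.8,-5.6,0],[-2.7,-6.2,0],[0,0,0]],"spin":[0,0,0,0,0,0,0],"gripper":[0,0,0,0,0,0,0]}' 10
```

```text
t: 17.7
eef_pos: [0.4717, -0.0809, 0.0706]
ee_rot: [-3.14, 0.004, 0.183]
force: [-11.0, 7.0, 10.8]
width: 0.0136
gripper_force: 10.0
```

```bash
python3 -m creep '{"translation":[[-2.3,-6.7,0],[-1,-6.8,0],[0.8,-6.6,0],[2.7,-6.3,0],[3.8,-5.6,0],[0,0,0]],"spin":[0,0,0,0,0,0],"gripper":[0,0,0,0,0,0]}' 8
```

```text
t: 18.3
eef_pos: [0.4778, -0.1136, 0.0704]
ee_rot: [-3.141, 0.002, 0.184]
force: [-3.2, -2.2, 0.4]
width: 0.014
gripper_force: 8.0
```

```bash
python3 -m creep '{"translation":[[4.5,-4.8,0],[5.6,-3.7,0],[0,0,0],[0,0,0]],"spin":[0,0,0,0],"gripper":[0,0,0,0]}' 8
python3 -m creep '{"translation":[[0,0,0],[0,0,0],[0,0,0],[0,0,40],[0,0,40],[0,0,40],[0,20,40],[10,20,20]],"spin":[0,0,0,0,0,0,0,0],"gripper":[0.5,0.5,0.5,0.5,0.5,0.5,0.5,0.5]}' 8
python3 -m creep '{"translation":[[20,25,0],[20,25,0],[10,20,0],[0,0,0],[0,0,0]],"spin":[0,0,0,0,0],"gripper":[0.5,0.5,0.5,0.5,0.5]}' 10
python3 - <<'E'
from h import *
w=shot('wrist','w7.png')
for l in ('pointer_tip','mark_tip','carriage'):
    for d in nets.pinpoint('wrist',l)[:1]: print(l,np.round(d['centre'],4),round(d['confidence'],2),proj(w,d['centre']).round(1))
cv2.imwrite('pics/c7.png',cv2.resize(w['img'][0:150,180:380],None,fx=4,fy=4,interpolation=cv2.INTER_CUBIC)[:,:,::-1])
E
```

```text
t: 18.7
eef_pos: [0.4888, -0.1217, 0.0705]
ee_rot: [3.141, 0.0, 0.184]
force: [-1.4, -2.0, -1.5]
width: 0.0135
gripper_force: 8.0
t: 19.5
eef_pos: [0.4999, -0.0814, 0.2549]
ee_rot: [3.141, -0.006, 0.183]
force: [0.6, 0.0, -0.2]
width: 0.0439
gripper_force: 0.0
t: 20.0
eef_pos: [0.5491, -0.0112, 0.2504]
ee_rot: [3.142, 0.0, 0.185]
force: [-0.7, -0.2, -0.2]
width: 0.0441
gripper_force: 0.0
pointer_tip [0.635  0.0571 0.0508] 0.83 [219.9  75.8]
mark_tip [0.6448 0.0538 0.0546] 0.89 [224.5  64.7]
carriage [ 0.5179 -0.2121 -0.003 ] 0.67 [443.3 230.8]
```

View pics/c7.png

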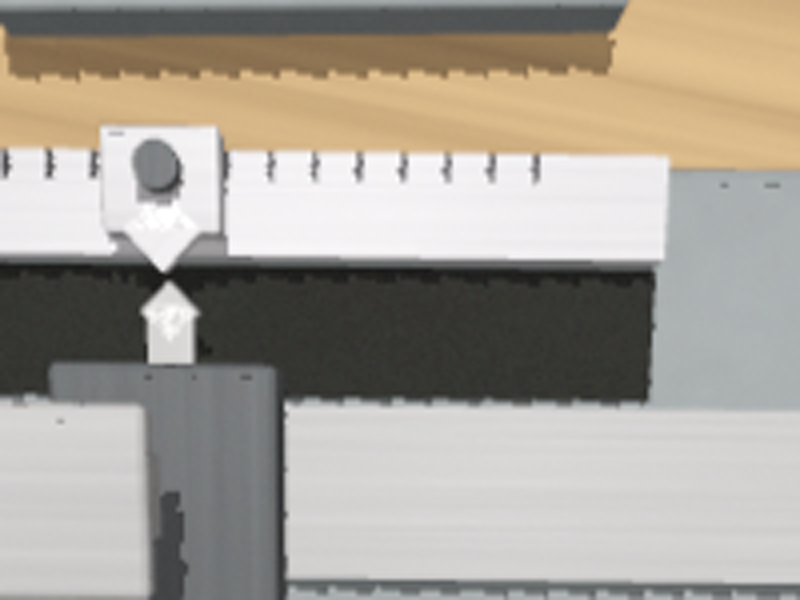

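Nearly aligned: the index tip is at crop (163.5,272) and the carriage tip at (169,282), so the carriage is about 1 mm short. I regrip and nudge the crank by 0.1 rad.

```bash
python3 -m creep '{"translation":[[-30,-40,0],[-30,-40,0],[0,-30,-20],[0,0,-40],[0,0,-40],[0,0,-40],[0,0,-40],[0,0,0]],"spin":[0,0,0,0,0,0,0,0],"gripper":[0.5,0.5,0.5,0.5,0.5,0.5,0.5,0.5]}' 8
python3 -m creep '{"translation":[[0,0,0],[0,0,0],[0,0,0],[0,0,0],[0,0,0],[1.4,-0.8,0],[1.5,-0.9,0],[0,0,0]],"spin":[0,0,0,0,0,0,0,0],"gripper":[0,0,0,0,0,0,0,0]}' 8
python3 -m creep '{"translation":[[0,0,0],[0,0,0],[0,0,0],[0,0,40],[0,0,40],[0,0,40],[0,20,40],[10,20,20]],"spin":[0,0,0,0,0,0,0,0],"gripper":[0.5,0.5,0.5,0.5,0.5,0.5,0.5,0.5]}' 8
python3 -m creep '{"translation":[[20,25,0],[20,25,0],[10,20,0],[0,0,0],[0,0,0]],"spin":[0,0,0,0,0],"gripper":[0.5,0.5,0.5,0.5,0.5]}' 10
python3 - <<'E'
from h import *
w=shot('wrist','w8.png')
cv2.imwrite('pics/c8.png',cv2.resize(w['img'][20:120,160:300],None,fx=5.5,fy=5.5,interpolation=cv2.INTER_CUBIC)[:,:,::-1])
E
```

```text
t: 21.0
eef_pos: [0.485, -0.1223, 0.0664]
ee_rot: [-3.14, 0.009, 0.182]
force: [-1.5, -0.5, 0.3]
width: 0.0439
gripper_force: 0.0
t: 21.8
eef_pos: [0.4926, -0.1229, 0.0716]
ee_rot: [-3.141, -0.001, 0.185]
force: [-2.1, 3.7, 8.4]
width: 0.0136
gripper_force: 8.0
t: 22.6
eef_pos: [0.5025, -0.0833, 0.2545]
ee_rot: [3.141, -0.005, 0.183]
force: [1.7, 0.8, 0.6]
width: 0.0437
gripper_force: 0.0
t: 23.1
eef_pos: [0.5518, -0.0131, 0.25]
ee_rot: [3.141, 0.001, 0.185]
force: [-0.1, 0.4, -0.4]
width: 0.044
gripper_force: 0.0
```

View pics/c8.png

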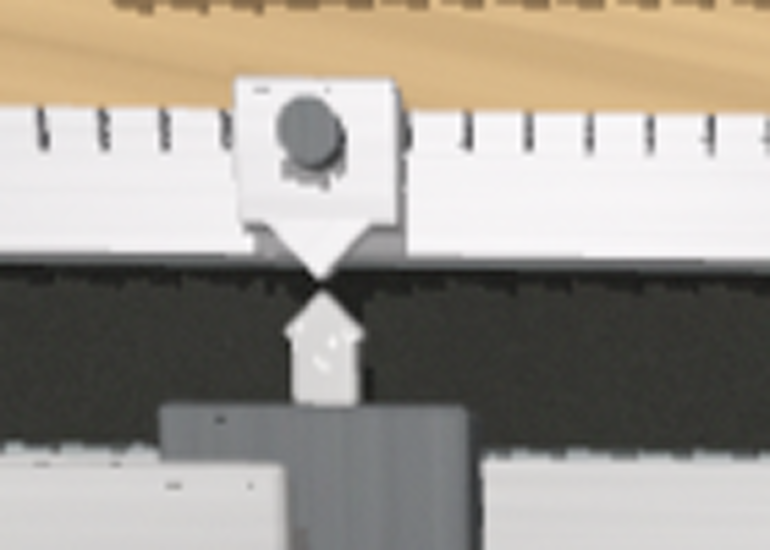

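The tips are aligned: index tip at crop (321,280), carriage tip at (322,292), under 0.3 mm apart. Next I go back to the lever.

```bash
python3 -m creep '{"translation":[[-33,19.5,0],[-33,19.5,0],[-33,19.5,0],[-33,19.5,0],[0,0,-40],[0,0,-40],[0,0,0]],"spin":[-0.06,-0.06,0,0,0,0,0],"gripper":[0.5,0.5,0.5,0.5,0.5,0.5,0.5]}' 15
python3 - <<'E'
from h import *
s=get_state(); print(s['eef_pos']); w=shot('wrist'); t=shot('scene')
for c in('wrist','scene'):
 for l in('lever_grip','lever_pivot'):
  for d in nets.pinpoint(c,l)[:1]: print(c,l,np.round(d['centre'],4),round(d['confidence'],2))
E
```

```text
t: 23.85
eef_pos: [0.4165, 0.0627, 0.167]
ee_rot: [3.139, 0.007, 0.063]
force: [-0.1, -0.4, 0.0]
width: 0.044
gripper_force: 0.0
[0.41649162 0.06268137 0.16702216]
wrist lever_grip [0.419  0.0639 0.0826] 0.85
wrist lever_pivot [0.4946 0.0689 0.0583] 0.85
scene lever_grip [0.4174 0.0653 0.0855] 0.6
scene lever_pivot [0.4884 0.0701 0.0623] 0.61
```

```bash
python3 -m creep '{"translation":[[1,2,-40],[0,0,-35],[0,0,-32],[0,0,0]],"spin":[0,0,0,0],"gripper":[0.5,0.5,0.5,0.5]}' 15
python3 -m creep '{"translation":[[0,0,0],[0,0,0],[0,0,0],[0,0,0],[0,0,0]],"spin":[0,0,0,0,0],"gripper":[0,0,0,0,0]}' 15
python3 -m creep '{"translation":[[0.2,10.1,0],[1.5,10,0],[3.1,9.7,0],[4.3,9.2,0],[5.7,8.4,0],[0,0,0]],"spin":[-0.145,-0.145,-0.145,-0.145,-0.145,0],"gripper":[0,0,0,0,0,0]}' 15
```

```text
t: 24.55
eef_pos: [0.4193, 0.0655, 0.0613]
ee_rot: [3.139, 0.005, 0.063]
force: [-0.1, -0.9, -0.2]
width: 0.0438
gripper_force: 0.0
t: 25.05
eef_pos: [0.4218, 0.0671, 0.0647]
ee_rot: [-3.141, -0.002, 0.065]
force: [-2.3, 0.3, 7.7]
width: 0.0175
gripper_force: 15.0
t: 25.65
eef_pos: [0.4388, 0.1147, 0.0648]
ee_rot: [-3.139, -0.003, -0.664]
force: [11.1, -9.4, 1.0]
width: 0.0175
gripper_force: 15.0
```

```bash
python3 -m creep '{"translation":[[7.5,6.8,0],[7.8,6.1,0],[8.7,5.3,0],[9.4,3.4,0],[9.8,2.2,0],[0,0,0]],"spin":[-0.145,-0.145,-0.145,-0.145,-0.145,0],"gripper":[0,0,0,0,0,0]}' 15
```

```text
t: 26.25
eef_pos: [0.4786, 0.1365, 0.0642]
ee_rot: [3.139, -0.002, -1.391]
force: [-2.9, -7.0, 10.5]
width: 0.0175
gripper_force: 15.0
```

```bash
python3 -m creep '{"translation":[[0,0,0],[0,0,0],[0,0,0],[0,0,0],[0,0,0],[0,0,30],[0,0,40],[0,0,40]],"spin":[0,0,0,0,0,0,0,0],"gripper":[0,0,0.5,0.5,0.5,0.5,0.5,0.5]}' 15
python3 -m creep '{"translation":[[0,0,40],[-20,0,40],[-40,0,30],[-40,0,0],[0,0,0]],"spin":[0,0,0,0,0],"gripper":[0.5,0.5,0.5,0.5,0.5]}' 15
python3 - <<'E'
from h import *
t=shot('top','top9.png'); w=shot('wrist'); s=shot('scene')
for c in('top','wrist','scene'):
 for l in('lever_grip','lever_pivot','pointer_tip','mark_tip','bushing','oil_bottle'):
  for d in nets.pinpoint(c,l)[:1]: print(c,l,np.round(d['centre'],4),round(d['confidence'],2))
cv2.imwrite('pics/c9.png',np.hstack([cv2.resize(s['img'][120:300,220:440],(400,327)),cv2.resize(t['img'][130:310,140:360],(400,327))])[:,:,::-1])
E
```

```text
t: 27.05
eef_pos: [0.4786, 0.1379, 0.1746]
ee_rot: [3.14, -0.001, -1.385]
force: [0.4, 0.6, -0.7]
width: 0.0436
gripper_force: 0.0
t: 27.55
eef_pos: [0.3761, 0.1378, 0.285]
ee_rot: [-3.139, 0.004, -1.384]
force: [0.4, 0.8, 1.1]
width: 0.0441
gripper_force: 0.0
top lever_grip [0.4775 0.1428 0.0843] 0.8
top lever_pivot [0.4937 0.0669 0.0606] 0.72
top pointer_tip [0.6403 0.0594 0.0539] 0.83
top mark_tip [0.6455 0.0578 0.0524] 0.78
top bushing [ 0.492  -0.1213  0.0967] 0.73
top oil_bottle [ 0.5223 -0.2086  0.0025] 0.6
wrist bushing [ 0.531  -0.0012  0.0281] 0.89
scene lever_grip [0.4737 0.1384 0.0877] 0.93
scene lever_pivot [0.4877 0.0714 0.059 ] 0.94
scene pointer_tip [0.6416 0.0609 0.0544] 0.67
scene mark_tip [0.6402 0.0568 0.0541] 0.79
scene bushing [0.5317 0.0014 0.0257] 0.66
scene oil_bottle [ 0.5155 -0.2031  0.0009] 0.88
```

View pics/c9.png

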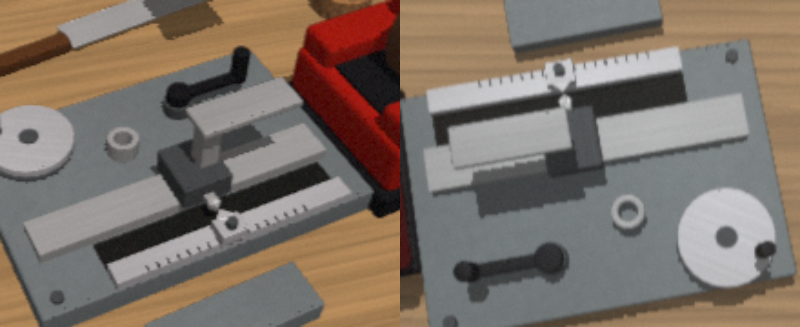

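The lever lies along the slide, clamped (hub at (550,258), grip at (465,271) in the crop). The two points face each other at (563,95), the bushing and bottle are in place, and the arm is clear. Handing in.

```bash
python3 -c "
from station import arm
print(arm.job_done())"
```

```text
the job is handed in; nothing more can be done
None
```

I handed in the job at about 28 s; no verdict came back. By the last camera checks the lever is clamped again, the carriage's point faces the index to within about 0.3 mm along the slide, and the index, bushing and oil bottle look undisturbed.

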